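# Pack wax blocks on the cold carrier under the divider comb

### The job

Pack the embedded wax blocks that lie on the bench into the cold carrier for transport: draw back both slide bolts, lift the divider comb out and stand it aside, lay every wax block flat and wax side up in a bay of its own, then lower the comb gently back so that all its blades drop home into their slots, and push both bolts fully home over its ends. Handle the wax lightly, never force the comb, and leave the empty yellow cassette and the stand loupe where they are.

Things in the scene. Friction and masses are not known exactly. Their poses are not given: they have to be found in the camera images.
- carrier: cold carrier plate, fixed: dark grey deck 86 (x) x 238 mm (y), blue end block with a slide bolt at each end, 300 mm long over all, bays in a row along y. Origin: centre of the underside, z up. Four bays (light grey pads) at x = 0, y = -78, -26, 26, 78 mm, each 46 mm of deck between two slots. End blocks: x +-18, y 120 to 150 mm (and mirrored), top at z = 40.5 mm
- deck (a point): centre of the deck's top, 16 mm above the carrier's origin, same axes. Five blind slots cross the deck, centred at y = -104, -52, 0, 52, 104 mm, each 6 mm wide (y), 54 mm long (x, centred) and 10 mm deep. Each bay has two steel nest rails along y, 40 mm long, 3.5 mm high, their inner faces at x = +-17.5 mm: a block lies between them, its 41 mm along the carrier's y
- comb: loose divider comb, 160 g: spine 14 (x) x 232 (y) x 6 mm, five steel blades below, blue tab on top. Origin: centre, at the blade tips, z up. Blades at y = -104, -52, 0, 52, 104 mm, 3 mm thick, 50 mm wide (x), 28 mm long; last 4 mm 1.6 x 46 mm. Starts seated: tips on the slot floors, origin 6 mm above the carrier's, y along its y (either way round); spine 5 mm above the blocks
- tab (a point): middle of the comb's upright finger tab, 49 mm above the comb's origin, axes as the comb: 12 mm thick (x) x 46 mm long (y), from 15 mm below this point to 11 mm above it; grip it across the 12 mm. The comb stands by itself on its blade tips; the bench behind the carrier round x = 0.65, y = 0.11 m is free for it. Over 35 N on the carrier or 20 N on a block is forcing it
- block_white: white cassette with a cream wax block on it, 41 (x) x 28 (y) x 13 mm high, straight 28 mm sides, 15 g, flat on the bench, wax up. Origin: centre of the underside, z up. May be absent (None). Wax chips above 45 N of squeeze per finger; 20 to 30 N holds it. The blocks start at x 0.42 to 0.51, y -0.44 to -0.21 m, in front of the white water bath (0.21 m high, fixed, beyond x = 0.59, y below -0.06 m)
- block_pink: pink cassette with a wax block, same size, origin and limits as block_white; may be absent
- block_green: green cassette with a wax block, same size, origin and limits as block_white; may be absent
- block_pink2: second pink cassette with a wax block, same size, origin and limits as block_white; may be absent
- bolt_left (a joint): slide bolt on top of the carrier's +y end block, m: 0 = drawn back, 0.016 = home, 12 mm over the spine's end (it moves towards the carrier's middle). Its inner edge is at y = 119.5 mm minus this; the seated spine ends at 116 mm: draw it below 0.002 before the comb goes out or in. Stays where left (1.5 N friction); starts at 0.008 to 0.016
- bolt_right (a joint): the same on the carrier's -y end block, mirrored: 0 = drawn back, 0.016 = home, moving towards the carrier's middle
- bolt_left_knob (a point): middle of the left bolt's upright black knob, 12 mm in diameter, from 7.5 mm below this point (top of the bolt plate) to 7.5 mm above it; 55 mm above the carrier's underside; axes as the carrier
- bolt_right_knob (a point): the same for the right bolt's knob
- empty_yellow: empty yellow cassette 41 x 28 x 6 mm without wax, loose, to be left alone. Origin: centre of the underside
- stand_loupe: black stand loupe, 49 mm in diameter, 34 mm high, loose, to be left alone. Origin: centre of the underside
Not all that is in view belongs to the job. Leave any black look-alike of the block_green alone.

How it is judged:
By the outcome, as a careful person would: the job done as asked, in the order asked, and still so for the second after the job is handed in, with the robot touching nothing.
Of block_white, block_pink, block_green, block_pink2 only 2 to 4 are there at a start; the rules pass over those that are not, and their reading is None.
At some moment in a run one of comb, block_white, block_pink, block_green, block_pink2 may be knocked a few centimetres aside while the robot is not near it.
It also fails if it takes over 208 s, if anything falls off the work surface, if the arm or the gripper's body presses on something with over 40 N, if the wrist force passes 120 N, or if a joint passes its speed limit or range.

### The arm

A 6-joint arm with a two-finger parallel gripper is mounted at the origin on a cart in front of the work surface, level with it; the furniture and walls round the work are solid. World frame = base frame: x ahead of the robot, y to its left, z up, the work surface at z = 0. Lengths are in m, angles in rad, forces in N, time in s.
With the tool pointing down it reaches from about 0.25 to 0.8 m from the base axis. Payload 3.9 kg.
Tool frame: the origin (TCP) lies between the finger pads; the fingertips stand 25 mm ahead of it and the grasp point (between the pads) lies 6 mm ahead of it; z points along the fingers, y is the direction in which the jaws open and shut (so a half turn about z gives the same grasp; the last joint's range is limited). The gripper opens to 85 mm and grips with 20 to 120 N. Pads are 22 mm wide; open, the fingers measure 114 mm over their backs; the gripper's body (76 mm by 85 mm) begins 54 mm behind the grasp point. The pads swing forward as they close: fully open they stand 13 mm farther back than shut.
Start: joints at [1.157, 0.26, -0.138, 1.173, 0, 1.571], TCP at [0.211, 0.481, 0.256] pointing down, gripper open.
Joint ranges: [-2.78, 2.78], [-0.83, 1.72], [-1.28, 1.37], [-1.9, 2.12], [-1.57, 1.48], [-3.14, 3.14]. Speed limits (rad/s): [2.57, 2.57, 3.14, 3.14, 3.14, 3.14].

### API

Orientations are given as a unit quaternion [x, y, z, w].
In Python, from cell import * gives the robot as it stands. Calls block until the motion is done:
- move_ptp(position, orientation): joint-space move of the TCP to a pose.
- move_linear(position, velocity=0.15, rot=None, threshold=None): straight line of the TCP; rot=None keeps the orientation; velocity is the mean speed in m/s. With threshold (N) it stops when the force on the tool has changed by that much, and returns True; else False.
- move_joints(angles): joint-space move.
- grip(opening, grip_force=None): finger opening in m; grip_force is the grip in N (None keeps the last); returns when the fingers have stopped.
- sleep(seconds).
- inverse_kinematics(position, orientation): joint angles nearest the present ones, or None.
- get_obs(): the state.
- capture(name): name is "scene" or "top" or "wrist"; returns (picture, depth): 400x640x3 uint8, red, green, blue; 400x640 float32, m along the optical axis (not along the pixel's ray), 0 where there is no reading.
- calibration(name): a dict with "K" (3x3 intrinsics, pixels), "xyz" and "attitude" of the camera in the world. Camera axes: x right, y down, z forward; pixel columns grow to the right and rows downward; lengths in m; the calibration is good to about 2 mm. A picture is of the moment at which its call begins: read the wrist's pose just before it. calibration takes no time and is no camera call; for the wrist camera it gives the pose at the moment of the call.
A pose or a line that the arm cannot do raises Unreachable and nothing moves.
- finish_job(): hands the job in, once; it reports no verdict.
The state is a dict: "time": time; "q": joint angles; "joint_velocities": joint speeds; "joint_torque": joint torques, N m; "tcp_pos": TCP position; "orientation": TCP orientation; "contact_force": force on the tool from outside, world axes, zero at the start; "wrist_torque": the same for the moment, N m; "opening": finger opening in m.
Only numpy, scipy, OpenCV 4.12 (cv2) and the standard library are available. Lean on these libraries where they do the work, as an engineer would, in place of code of your own. Each camera call takes 0.05 s, during which the arm holds its last target.

## Working session

There is one attempt and no reset: what is moved stays moved. The work goes in short steps, each a Python script; the robot and the scene stay as the last script left them, time stands still between calls to the robot, and variables do not carry over. Pictures are saved under pics/ and viewed, and the job is handed in when it is done.

```bash
ls; mkdir -p pics; python3 - <<'E'
from cell import *
import cv2
for n in ("scene","top"):
    p,d=capture(n); cv2.imwrite(f"pics/{n}0.png",p[:,:,::-1]); c=calibration(n); print(n,c)
o=get_obs();print(o)
E
```

```text
pics
scene {'K': array([[465.35839676,   0.        , 320.38395778],
       [  0.        , 465.35839676, 198.9550224 ],
       [  0.        ,   0.        ,   1.        ]]), 'xyz': array([-0.05471342, -1.07906486,  0.86410837]), 'attitude': array([ 0.85714518, -0.20490773,  0.10410075, -0.46095336])}
top {'K': array([[432.718976  ,   0.        , 318.54343581],
       [  0.        , 432.718976  , 195.38623902],
       [  0.        ,   0.        ,   1.        ]]), 'xyz': array([2.33289392e-01, 7.88463958e-04, 1.22649064e+00]), 'attitude': array([-0.67735226,  0.72796541, -0.07681765,  0.07320738])}
{'time': 0.1, 'q': array([ 1.15704090e+00,  2.60677292e-01, -1.39259308e-01,  1.17266768e+00,
       -1.99936041e-05,  1.57079362e+00]), 'joint_velocities': array([ 0.00194729, -0.00319833,  0.00400041,  0.00129927,  0.00116755,
        0.00158133]), 'joint_torque': array([-7.66873268e-05, -4.06509447e+01,  2.54526865e+01,  1.01257232e-02,
       -3.79689504e-05,  1.19728185e-05]), 'tcp_pos': array([0.21085603, 0.48018209, 0.25550987]), 'orientation': array([ 2.05403778e-01,  9.78676898e-01, -8.86754909e-04, -1.75899191e-04]), 'contact_force': array([0.63836355, 0.77942544, 0.98076725]), 'wrist_torque': array([-0.03395972,  0.06875555,  0.00852284]), 'opening': 0.08561471692075613}
```

View pics/scene0.png

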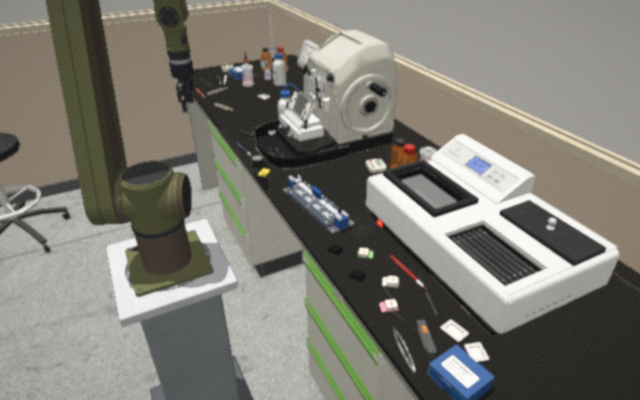

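View pics/top0.png

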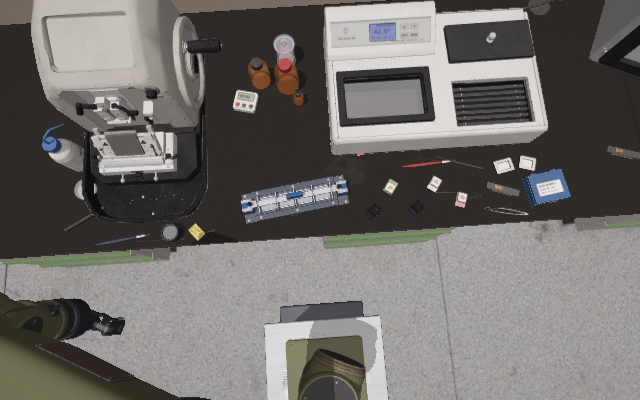

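```bash
cat > h.py <<'E'
import numpy as np, cv2
from scipy.spatial.transform import Rotation as R
def w(c,u,v,d):
    K=c["K"]; p=np.stack([(u-K[0,2])/K[0,0]*d,(v-K[1,2])/K[1,1]*d,d],-1)
    return p@R.from_quat(c["attitude"]).as_matrix().T+c["xyz"]
def cloud(c,d):
    v,u=np.mgrid[0:d.shape[0],0:d.shape[1]]; return w(c,u,v,d)
def proj(c,P):
    q=(np.asarray(P)-c["xyz"])@R.from_quat(c["attitude"]).as_matrix(); K=c["K"]
    return np.stack([q[...,0]/q[...,2]*K[0,0]+K[0,2],q[...,1]/q[...,2]*K[1,1]+K[1,2]],-1)
def down(yaw):  # tool z down, tool y (jaw) axis along world yaw angle
    y=np.array([np.cos(yaw),np.sin(yaw),0]); z=np.array([0,0,-1.]); x=np.cross(y,z)
    return R.from_matrix(np.stack([x,y,z],1)).as_quat()
E
python3 - <<'E'
from cell import *
from h import *
p,d=capture("top"); c=calibration("top"); P=cloud(c,d)
for u,v in [(391,187),(434,184),(461,200),(374,211),(417,207),(503,166),(527,163),(248,205),(340,187),(294,195),(197,231),(170,232)]: print(u,v,P[v,u].round(3))
cv2.imwrite("pics/t1.png",cv2.resize(p[140:240,360:560,::-1],(800,400),interpolation=cv2.INTER_CUBIC))
cv2.imwrite("pics/t2.png",cv2.resize(p[160:240,230:360,::-1],(780,480),interpolation=cv2.INTER_CUBIC))
E
```

```text
391 187 [ 0.504 -0.225  0.014]
434 184 [ 0.504 -0.349  0.015]
461 200 [ 0.452 -0.42   0.013]
374 211 [ 0.438 -0.169  0.011]
417 207 [ 0.441 -0.292  0.013]
503 166 [ 0.544 -0.558  0.009]
527 163 [ 0.549 -0.631  0.006]
248 205 [0.471 0.181 0.061]
340 187 [ 0.503 -0.075  0.066]
294 195 [0.489 0.053 0.066]
197 231 [0.418 0.335 0.01 ]
170 232 [0.417 0.405 0.03 ]
```

View pics/t1.png

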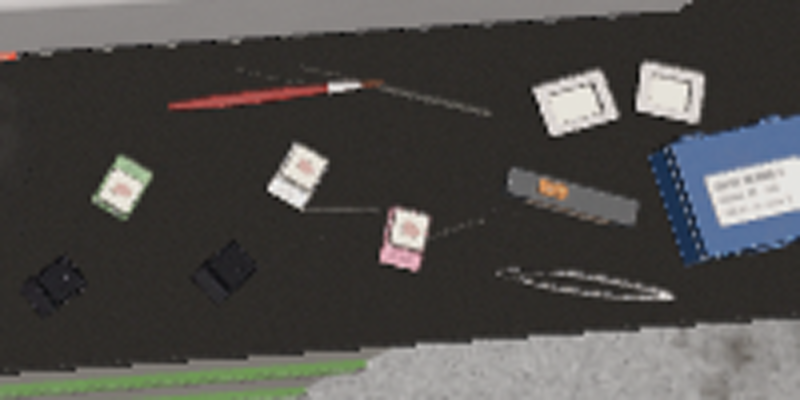

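View pics/t2.png

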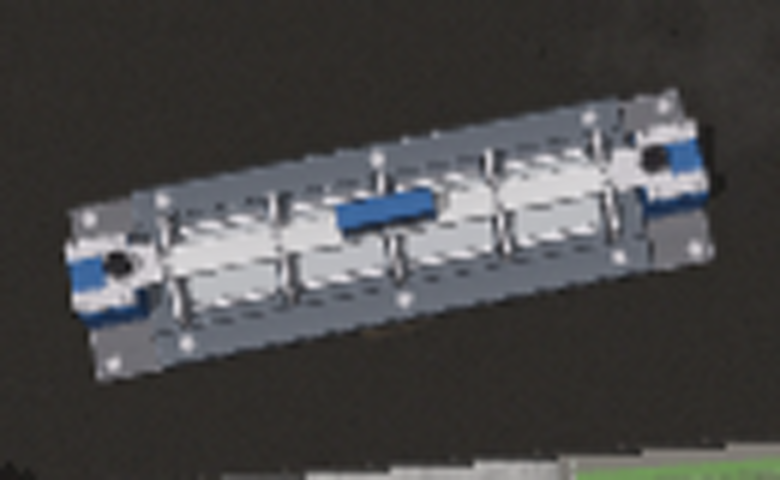

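```bash
python3 - <<'E'
from cell import *
from h import *
p,d=capture("top"); c=calibration("top"); P=cloud(c,d)
m=(P[...,1]>0.2)&(P[...,1]<0.75)&(P[...,2]>0.05)&(P[...,0]>0.3)&(d>0)
Q=P[m]; 
for x in np.arange(.3,.9,.05):
    s=Q[(Q[:,0]>x)&(Q[:,0]<x+.05)]; print(round(x,2),len(s),s[:,2].max() if len(s) else 0, s[:,1].min() if len(s) else 0)
yaw=np.arctan2(.503-.471,.256)  # carrier +y dir = (-0.124,0.99)
ya=np.pi/2+yaw
for a in (ya,ya-np.pi):
  for pos in ([.47,.05,.35],[.45,.05,.3],[.46,-.3,.3]):
    print(a,pos,inverse_kinematics(pos,down(a)))
print(calibration("wrist"),get_obs()["tcp_pos"])
E
```

```text
0.3 0 0 0
0.35 0 0 0
0.4 37 0.060320495207142555 0.4014126580233906
0.45 405 0.06095454324821947 0.2012658860610313
0.5 152 0.06101572786442744 0.29861374165410076
0.55 1842 0.17781379678461917 0.2960867261497911
0.6 3234 0.2190691348620344 0.29714054624505415
0.65 2475 0.32256527816873437 0.2962292136666173
0.7 7500 0.3643829093577242 0.28608304702920534
0.75 4305 0.3931131690291142 0.2815751069852488
0.8 4975 0.4123499533799684 0.20022925628785732
0.85 2051 0.41275466766632585 0.2813240889899404
0.9 420 0.3732447234047883 0.2836329868180111
1.695151321341658 [0.47, 0.05, 0.35] [ 0.10598436  0.14554433 -0.04377344  1.38147856  0.         -0.01837064]
1.695151321341658 [0.45, 0.05, 0.3] [ 0.11065722  0.11951508 -0.20357759  1.24770366  0.         -0.01369777]
1.695151321341658 [0.46, -0.3, 0.3] [-0.57790194  0.28828737  0.01527341  1.29778237  0.         -0.70225693]
-1.446441332248135 [0.47, 0.05, 0.35] [ 0.10598436  0.14554433 -0.04377344  1.38147856  0.          3.12322202]
-1.446441332248135 [0.45, 0.05, 0.3] [ 0.11065722  0.11951508 -0.20357759  1.24770366  0.          3.12789488]
-1.446441332248135 [0.46, -0.3, 0.3] [-0.57790194  0.28828737  0.01527341  1.29778237  0.          2.43933572]
{'K': array([[326.98670792,   0.        , 318.14611767],
       [  0.        , 326.98670792, 199.26477239],
       [  0.        ,   0.        ,   1.        ]]), 'xyz': array([0.13622158, 0.5143512 , 0.37366468]), 'attitude': array([0.82619622, 0.53981359, 0.0872442 , 0.13560808])} [0.21094906 0.48033413 0.25576733]
```

```bash
python3 - <<'E'
from cell import *
from h import *
move_ptp([.25,.2,.4],down(1.695)); move_ptp([.40,.05,.28],down(1.695)); sleep(.3)
o=get_obs(); c=calibration("wrist"); p,d=capture("wrist")
print(o["time"],o["tcp_pos"],c["xyz"])
np.savez("w1.npz",p=p,d=d,**c); cv2.imwrite("pics/w1.png",p[:,:,::-1])
P=cloud(c,d)
E
```

```text
2.6667 [0.4000015  0.05081382 0.28061823] [0.31883717 0.04154989 0.39841625]
```

View pics/w1.png

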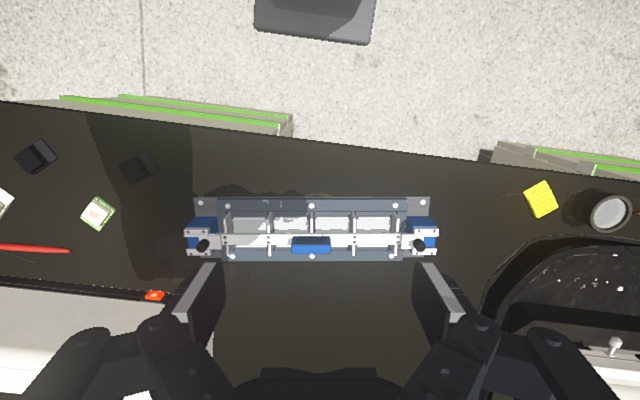

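```bash
cat > fit.py <<'E'
from h import *
def carrier(f,name):
    z=np.load(f); c={k:z[k] for k in("K","xyz","attitude")}; p=z["p"]; P=cloud(c,z["d"])
    m=(P[...,0]>.38)&(P[...,0]<.6)&(P[...,1]>-.13)&(P[...,1]<.23)&(P[...,2]>.009)&(P[...,2]<.08)
    print(np.histogram(P[m][:,2],bins=np.arange(.0,.08,.004)))
    r=cv2.minAreaRect((P[m][:,:2]*1000).astype(np.float32)); print(r)
    return c,p,P,m
def overlay(c,p,cx,cy,yaw,name,comb=None,box=None,s=3):
    Rz=R.from_euler('z',yaw).as_matrix(); T=lambda q:np.asarray(q,float)@Rz.T+[cx,cy,0]
    im=p[:,:,::-1].copy(); x0,y0,x1,y1=box; im=cv2.resize(im[y0:y1,x0:x1],None,fx=s,fy=s,interpolation=cv2.INTER_CUBIC)
    def line(A,col):
        q=((proj(c,T(A))-[x0,y0]+.5)*s).astype(np.int32); cv2.polylines(im,[q],True,col,1)
    rect=lambda xa,xb,ya,yb,z:[[xa,ya,z],[xb,ya,z],[xb,yb,z],[xa,yb,z]]
    line(rect(-.043,.043,-.119,.119,.016),(0,255,0))
    for sg in(1,-1): line(rect(-.018,.018,sg*.12,sg*.15,.0405),(0,0,255))
    for yy in(-.104,-.052,0,.052,.104): line(rect(-.027,.027,yy-.003,yy+.003,.016),(0,255,255))
    cv2.imwrite(name,im)
E
python3 - <<'E'
from fit import *
c,p,P,m=carrier("w1.npz","")
for u,v in [(203,245),(418,245),(311,240),(311,247)]: print(P[v,u].round(4))
overlay(c,p,.486,.054,.0,"pics/o.png",box=(170,180,450,280),s=2)
E
```

```text
(array([   0,    0,  241, 2335, 5962,  316,  151,  160,  401,  901, 1433,
        696,  562,  108,  100,  214,  372,   19,    0]), array([0.   , 0.004, 0.008, 0.012, 0.016, 0.02 , 0.024, 0.028, 0.032,
       0.036, 0.04 , 0.044, 0.048, 0.052, 0.056, 0.06 , 0.064, 0.068,
       0.072, 0.076]))
((490.2001953125, 54.54814147949219), (86.97627258300781, 299.0677490234375), 7.424501419067383)
[ 0.5028 -0.0681  0.0612]
[0.471  0.1748 0.0629]
[0.4841 0.0538 0.0546]
[0.4869 0.0544 0.0667]
```

```bash
python3 - <<'E'
from fit import *
c,p,P,m=carrier("w1.npz","")
overlay(c,p,.4902,.0545,np.deg2rad(7.42),"pics/o1.png",box=(175,185,445,275),s=3)
E
```

```text
(array([   0,    0,  241, 2335, 5962,  316,  151,  160,  401,  901, 1433,
        696,  562,  108,  100,  214,  372,   19,    0]), array([0.   , 0.004, 0.008, 0.012, 0.016, 0.02 , 0.024, 0.028, 0.032,
       0.036, 0.04 , 0.044, 0.048, 0.052, 0.056, 0.06 , 0.064, 0.068,
       0.072, 0.076]))
((490.2001953125, 54.54814147949219), (86.97627258300781, 299.0677490234375), 7.424501419067383)
```

View pics/o1.png

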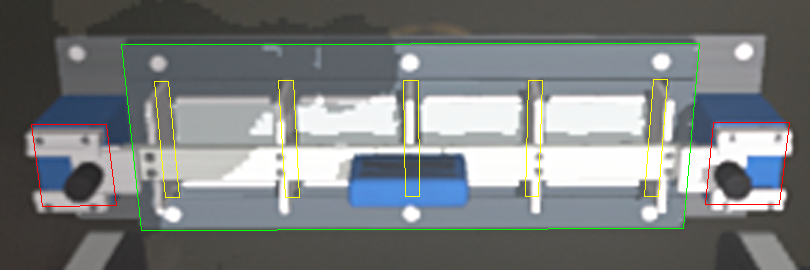

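```bash
python3 - <<'E'
from fit import *
c,p,P,m=carrier("w1.npz","")
cen=np.array([.4902,.0545]);a=np.deg2rad(7.42)
L=(P[...,:2]-cen)@np.array([[np.cos(a),-np.sin(a)],[np.sin(a),np.cos(a)]])
print("tab"); s=m&(abs(L[...,1])<.04)&(P[...,2]>.0635); print(s.sum(),L[s].min(0),L[s].max(0),np.median(L[s],0),np.median(P[s][:,2]))
for sg in(1,-1):
  s=m&(L[...,1]*sg>.10)&(P[...,2]>.059)&(p.max(-1)<110); print(s.sum(),L[s].min(0),L[s].max(0),np.median(L[s],0),np.median(P[s][:,2]))
s=m&(P[...,2]<.03); r=cv2.minAreaRect((P[s][:,:2]*1000).astype(np.float32)); print(r)
for y in np.arange(-.14,.15,.02):
  s=m&(abs(L[...,1]-y)<.01)&(P[...,2]<.03); print(y.round(2),np.percentile(L[s][:,0],[0,1,99,100]).round(4),P[s][:,2].min())
b=(P[...,2]<.006)&(P[...,0]>.42)&(P[...,0]<.47)&(P[...,1]>-.15)&(P[...,1]<.2); print("bench z",np.median(P[b][:,2]))
E
```

```text
(array([   0,    0,  241, 2335, 5962,  316,  151,  160,  401,  901, 1433,
        696,  562,  108,  100,  214,  372,   19,    0]), array([0.   , 0.004, 0.008, 0.012, 0.016, 0.02 , 0.024, 0.028, 0.032,
       0.036, 0.04 , 0.044, 0.048, 0.052, 0.056, 0.06 , 0.064, 0.068,
       0.072, 0.076]))
((490.2001953125, 54.54814147949219), (86.97627258300781, 299.0677490234375), 7.424501419067383)
tab
397 [-0.00645618 -0.02248749] [0.00491893 0.02295148] [-0.00131622  0.00026276] 0.06662086315406146
66 [-0.00614214  0.1198361 ] [0.00336256 0.13010874] [-0.00163906  0.12457164] 0.06228571562417776
78 [-0.00601096 -0.13159564] [ 0.00447653 -0.11950706] [-0.00118605 -0.12510363] 0.0625687962599843
((490.24127197265625, 54.2330322265625), (86.97627258300781, 298.43218994140625), 7.424501419067383)
-0.14 [-0.0192 -0.0187 -0.0171 -0.0171] 0.00909904002560269
-0.12 [-0.0433 -0.043   0.042   0.0435] 0.009425669873879217
-0.1 [-0.0434 -0.0431  0.0422  0.0426] 0.00907592827708431
-0.08 [-0.0434 -0.043   0.0421  0.0434] 0.009163064647094488
-0.06 [-0.0435 -0.0432  0.0427  0.0433] 0.009132423193451644
-0.04 [-0.0432 -0.0431  0.0423  0.0435] 0.00972391700161318
-0.02 [-0.0433 -0.0431  0.0409  0.042 ] 0.009201339609076709
0.0 [-0.0434 -0.043   0.0413  0.0422] 0.009390203122368102
0.02 [-0.0432 -0.0429  0.0414  0.0421] 0.00973035677256412
0.04 [-0.0431 -0.0429  0.0415  0.0422] 0.009526697099306536
0.06 [-0.0435 -0.0428  0.0412  0.0421] 0.00960223864013443
0.08 [-0.0434 -0.0429  0.0415  0.0424] 0.009871490519390735
0.1 [-0.0432 -0.0429  0.0417  0.0424] 0.00914097804132108
0.12 [-0.0429 -0.0427  0.0416  0.0424] 0.009075217450041029
0.14 [-0.0186 -0.0185 -0.0172 -0.0168] 0.00918737520832974
bench z 0.00017817565237582267
```

```bash
cat >> h.py <<'E'
CEN=np.array([.4894,.0544]); A=np.deg2rad(7.42)
def cw(x,y,z): # carrier -> world
    return [CEN[0]+x*np.cos(A)-y*np.sin(A), CEN[1]+x*np.sin(A)+y*np.cos(A), z]
def tc(p):
    d=np.asarray(p)[:2]-CEN; return np.array([d[0]*np.cos(A)+d[1]*np.sin(A),-d[0]*np.sin(A)+d[1]*np.cos(A),p[2]])
QY=down(A+np.pi/2) # jaws along carrier y
E
python3 - <<'E'
from cell import *
from h import *
grip(.04,20)
for sg in (1,-1):
    move_ptp(cw(0,sg*.125,.13),QY)
    print("down",move_linear(cw(0,sg*.125,.0755),.08,threshold=10))
    grip(0.0,20); o=get_obs(); print(o["opening"],tc(o["tcp_pos"]),o["contact_force"],o["time"])
    y=tc(o["tcp_pos"])[1]
    print("pull",move_linear(cw(0,y+sg*.022,.0755),.03,threshold=8)); o=get_obs(); print(tc(o["tcp_pos"]),o["contact_force"])
    grip(.04); o=get_obs(); print(o["contact_force"])
    move_linear(cw(0,tc(o["tcp_pos"])[1],.13),.12)
move_ptp(cw(-.09,0,.28),QY); sleep(.2)
c=calibration("wrist"); p,d=capture("wrist"); np.savez("w2.npz",p=p,d=d,**c); cv2.imwrite("pics/w2.png",p[170:290,150:470,::-1].repeat(2,0).repeat(2,1))
print(get_obs()["time"])
E
```

```text
down False
0.010492368673157101 [0.0005055  0.12506122 0.0760555 ] [-0.11944351 -0.75961285  3.38898754] 5.2667
pull True
[0.00052426 0.13726971 0.07607889] [ 0.90709708 -1.45254053  3.61965786]
[-0.24355212  0.06829252  0.56674554]
down False
0.010423219291043654 [ 0.00055708 -0.12529807  0.07614581] [-0.18909755 -0.13514552  2.74648478] 8.9917
pull True
[ 0.00051309 -0.13906949  0.07611756] [0.74401261 1.29251872 4.5422516 ]
[-0.12463278 -0.20365434  0.65498769]
11.675
```

View pics/w2.png

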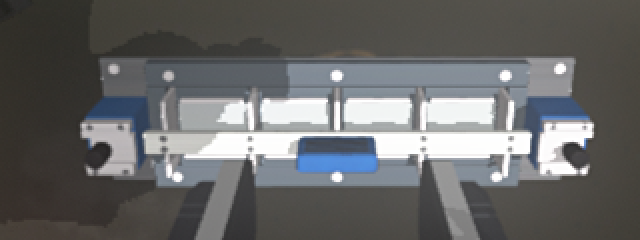

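```bash
sed -i 's/^CEN=.*/CEN=np.array([.4895,.0539]); A=np.deg2rad(7.42)/' h.py; cat >> h.py <<'E'
QX=down(A) # jaws along carrier x
E
python3 - <<'E'
from cell import *
from h import *
print(inverse_kinematics(cw(0,0,.12),QX),inverse_kinematics(cw(0,0,.12),down(A+np.pi)),inverse_kinematics([.65,.11,.07],QX),inverse_kinematics([.65,.11,.2],QX))
grip(.05,20)
move_ptp(cw(-.0005,0,.14),QX); c=calibration("wrist"); print(tc(c["xyz"]))
print(move_linear(cw(-.0005,0,.0695),.08,threshold=10))
grip(0,20); o=get_obs(); print(o["opening"],tc(o["tcp_pos"]),o["contact_force"],o["wrist_torque"],o["time"])
print(move_linear(cw(-.0005,0,.085),.03,threshold=12)); o=get_obs(); print(o["contact_force"],o["wrist_torque"])
E
```

```text
[ 0.10967054  0.3071911  -0.45481807  0.80878716  0.          1.55096344] [ 0.10967054  0.3071911  -0.45481807  0.80878716  0.         -1.59062922] [ 0.16764244  0.60535963 -0.08293901  0.88249768  0.          1.60893533] [0.16764244 0.51703882 0.11570064 1.16945815 0.         1.60893533]
[-0.00032785  0.08273952  0.25820274]
False
0.011812606071920683 [-3.92664298e-05  2.29090400e-06  6.98607431e-02] [-0.07635057  0.26480404  1.07844961] [ 0.00900201 -0.03303315 -0.04245468] 14.7917
False
[ 0.42828037 -0.32809288 -0.71123866] [ 0.00610398  0.03251656 -0.02540329]
```

```bash
python3 - <<'E'
from cell import *
from h import *
move_linear(cw(-.0005,0,.15),.1)
o=get_obs(); print(o["contact_force"],o["opening"])
move_linear([.65,.11,.15],.15)
print(move_linear([.65,.11,.068],.1)); print(move_linear([.65,.11,.055],.02,threshold=4)); o=get_obs(); print(o["tcp_pos"],o["contact_force"],o["wrist_torque"])
grip(.05); o=get_obs(); print(o["tcp_pos"],o["contact_force"],o["time"])
move_linear([.65,.11,.17],.15)
move_ptp(cw(-.09,0,.28),QY); sleep(.2)
c=calibration("wrist"); p,d=capture("wrist"); np.savez("w3.npz",p=p,d=d,**c); cv2.imwrite("pics/w3.png",p[:,:,::-1])
p,d=capture("scene");cv2.imwrite("pics/s3.png",p[:,:,::-1])
print(get_obs()["time"])
E
```

```text
[-0.43398533  0.41158395 -1.71590254] 0.011395604636954404
False
True
[0.65090424 0.11014286 0.06378897] [-0.03303056  0.16617963  5.07515904] [-0.03533728  0.06327232 -0.01225469]
[0.64945308 0.1099299  0.06202369] [-0.93949449 -0.4346192  -0.4745464 ] 19.35
21.9667
```

View pics/w3.png

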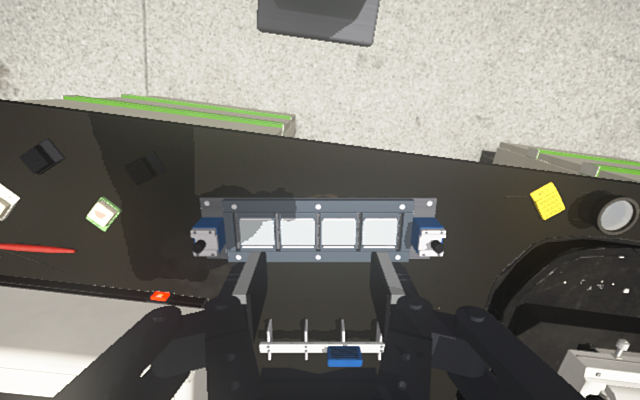

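View pics/s3.png

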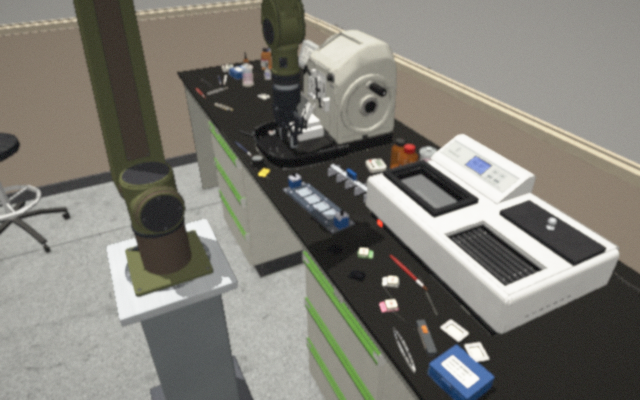

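```bash
python3 - <<'E'
from fit import *
z=np.load("w3.npz"); c={k:z[k] for k in("K","xyz","attitude")}
overlay(c,z["p"],CEN[0],CEN[1],A,"pics/o3.png",box=(180,185,450,275),s=3)
E
```

```text
(no output)
```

View pics/o3.png

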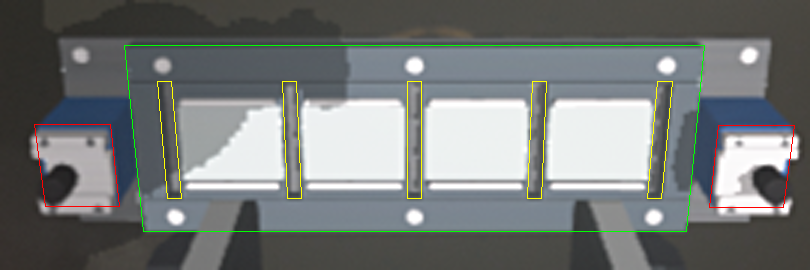

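```bash
python3 - <<'E'
from cell import *
from h import *
q=down(np.pi/2-.4)
move_ptp([.36,-.30,.25],q); sleep(.2)
c=calibration("wrist"); p,d=capture("wrist"); np.savez("w4.npz",p=p,d=d,**c); cv2.imwrite("pics/w4.png",p[:,:,::-1])
print(c["xyz"],get_obs()["time"])
E
```

```text
[ 0.28524802 -0.26641402  0.36805403] 23.5167
```

View pics/w4.png

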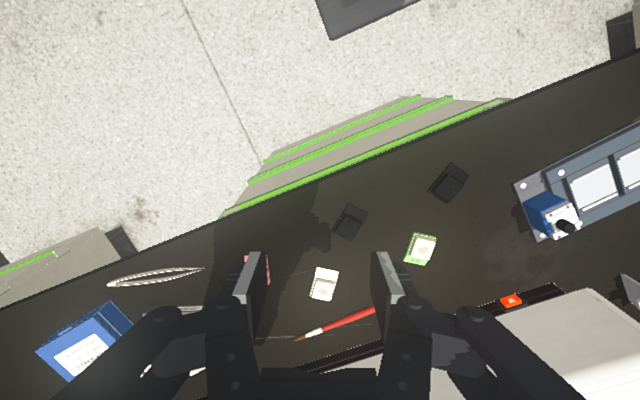

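```bash
cat >> h.py <<'E'
def blk(f,x,y,r=.04):
    z=np.load(f); c={k:z[k] for k in("K","xyz","attitude")}; p=z["p"]; P=cloud(c,z["d"])
    m=(np.hypot(P[...,0]-x,P[...,1]-y)<r)&(P[...,2]>.004)&(P[...,2]<.03)&(p.max(-1)>120)
    m=m.astype(np.uint8); n,l,s,_=cv2.connectedComponentsWithStats(m); k=1+np.argmax(s[1:,4]); m=l==k
    Q=P[m]; rc=cv2.minAreaRect((Q[:,:2]*1000).astype(np.float32)); (cx,cy),(w_,h_),a=rc
    if w_<h_: a+=90
    a=np.deg2rad(a); a=(a+np.pi/2)%np.pi-np.pi/2   # long axis direction
    return np.array([cx,cy])/1000,(w_,h_),a,Q[:,2].max(),int(m.sum()),cv2.boundingRect(m.astype(np.uint8)),p
E
python3 - <<'E'
from h import *
for n,x,y in (("g",.504,-.225),("w",.504,-.349)):
    r=blk("w4.npz",x,y); print(n,r[0],r[1],np.rad2deg(r[2]),r[3],r[4],r[5])
    u,v,w_,h_=r[5]; 
    cv2.imwrite(f"pics/b_{n}.png",cv2.resize(r[6][v-15:v+h_+15,u-15:u+w_+15,::-1],None,fx=6,fy=6,interpolation=cv2.INTER_CUBIC))
a=cv2.imread("pics/b_g.png");b=cv2.imread("pics/b_w.png"); hh=max(a.shape[0],b.shape[0]); f=lambda i:cv2.copyMakeBorder(i,0,hh-i.shape[0],0,5,0)
cv2.imwrite("pics/b.png",np.hstack([f(a),f(b)]))
E
```

```text
g [ 0.50561884 -0.22300195] (28.79007339477539, 38.48097229003906) -36.79373550415042 0.015039760698048188 573 (406, 233, 31, 31)
w [ 0.50761987 -0.35252667] (28.52568817138672, 37.543479919433594) -36.116142272949254 0.014958363659212992 534 (310, 271, 28, 30)
```

View pics/b.png

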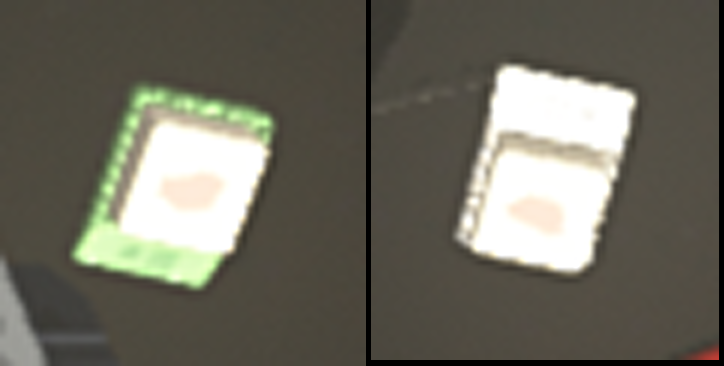

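```bash
sed -i 's/P\[...,2\]>.004)/P[...,2]>.0015)/' h.py; python3 - <<'E'
from h import *
for n,x,y in (("g",.504,-.225),("w",.504,-.349)):
    r=blk("w4.npz",x,y); print(n,r[0],r[1],np.rad2deg(r[2]),r[3],r[4],r[5])
E
```

```text
g [ 0.50781802 -0.22271344] (31.823143005371094, 41.68375015258789) -36.96747207641603 0.015039760698048188 700 (404, 232, 33, 34)
w [ 0.50800598 -0.35343268] (30.24600601196289, 45.92535400390625) -36.758502960205064 0.014958363659212992 661 (310, 267, 29, 34)
```

```bash
cat >> h.py <<'E'
def pick_place(x,y,jy,bay,cell):
    c=cell; c.grip(.05,25)
    q=down(jy); c.move_ptp([x,y,.12],q)
    print("dn",c.move_linear([x,y,.0295],.1,threshold=8))
    c.grip(0,25); o=c.get_obs(); print("open",o["opening"],o["tcp_pos"],o["contact_force"],o["time"])
    c.move_linear([x,y,.13],.12); o=c.get_obs(); print("lifted",o["opening"])
    if o["opening"]<.02: print("MISSED"); return
    c.move_ptp(cw(0,bay,.13),QX)
    c.move_linear(cw(0,bay,.055),.12); print(tc(c.get_obs()["tcp_pos"]))
    print("pl",c.move_linear(cw(0,bay,.0435),.02,threshold=2.5)); o=c.get_obs(); print(tc(o["tcp_pos"]),o["contact_force"],o["opening"])
    c.grip(.046); c.move_linear(cw(0,bay,.13),.12); print(c.get_obs()["time"])
E
python3 - <<'E'
import cell
from h import *
pick_place(.5065,-.223,np.deg2rad(53.1),-.078,cell)
q=down(np.pi/2-.4)
cell.grip(.085)
cell.move_ptp([.36,-.36,.25],q); cell.sleep(.2)
c=cell.calibration("wrist"); p,d=cell.capture("wrist"); np.savez("w5.npz",p=p,d=d,**c); cv2.imwrite("pics/w5.png",p[:,:,::-1])
E
```

```text
dn False
open 0.02727499869119779 [ 0.50719478 -0.22329852  0.03034437] [-0.01059878  0.01562337  4.76935217] 25.9583
lifted 0.027745702497039514
[ 0.00049124 -0.07837691  0.05538315]
pl True
[ 0.00030505 -0.07800915  0.04633262] [-0.54317792  0.26463417  4.59280322] 0.027302911658864497
30.4417
```

View pics/w5.png

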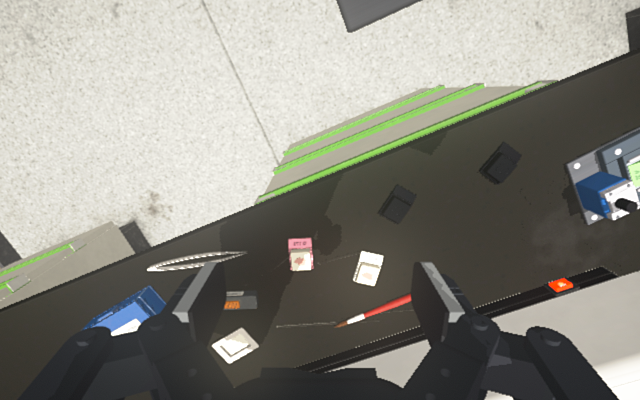

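```bash
python3 - <<'E'
import cell
from h import *
r={}
for n,x,y in (("w",.506,-.353),("p",.452,-.42)):
    r[n]=blk("w5.npz",x,y); t=r[n]; print(n,t[0],t[1],np.rad2deg(t[2]),t[4],t[5])
E
```

```text
w [ 0.50634219 -0.35189285] (28.932289123535156, 41.82768630981445) -35.11003494262693 685 (354, 251, 29, 35)
p [ 0.4566824  -0.42328659] (29.821317672729492, 45.17522430419922) -19.654365539550806 701 (288, 238, 26, 33)
```

```bash
python3 - <<'E'
import cell
from h import *
pick_place(.5065,-.3522,np.deg2rad(54.5),-.026,cell)
pick_place(.4555,-.422,np.deg2rad(70.3),.026,cell)
cell.grip(.085)
cell.move_ptp(cw(-.09,0,.28),QY); cell.sleep(.2)
c=cell.calibration("wrist"); p,d=cell.capture("wrist"); np.savez("w6.npz",p=p,d=d,**c); cv2.imwrite("pics/w6.png",p[:,:,::-1])
from fit import overlay
overlay(c,p,CEN[0],CEN[1],A,"pics/o6.png",box=(180,185,450,275),s=3)
p,d=cell.capture("top"); cv2.imwrite("pics/t6.png",p[100:300,150:580,::-1]); print(cell.get_obs()["time"])
E
```

```text
dn False
open 0.027490146144202525 [ 0.50719126 -0.35264888  0.03046349] [0.05364942 0.63778055 3.45676384] 35.35
lifted 0.027556313240256165
[ 0.00050767 -0.02634188  0.05534373]
pl True
[ 0.00036017 -0.02598808  0.04640941] [0.25272761 0.41950492 5.75211623] 0.027601876016368158
40.175
dn False
open 0.02731949771813285 [ 0.45605412 -0.42256202  0.03045277] [-1.50700267  0.20420779  3.44095366] 43.4333
lifted 0.027388961305614818
[0.00050131 0.02580963 0.05535498]
pl True
[0.00035101 0.0260593  0.04645866] [-1.03645194 -0.87789879  5.17552239] 0.027598292448174036
48.6667
50.8833
```

View pics/w6.png

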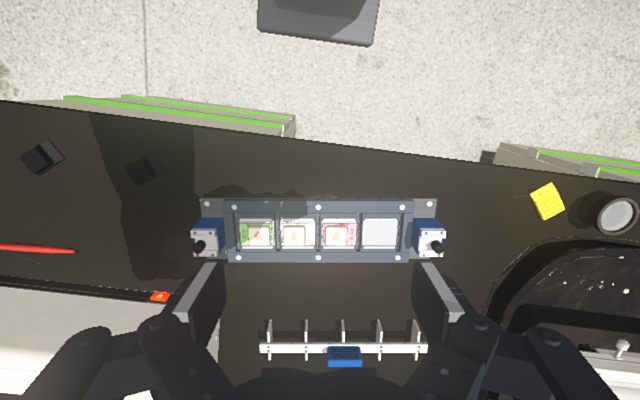

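View pics/o6.png

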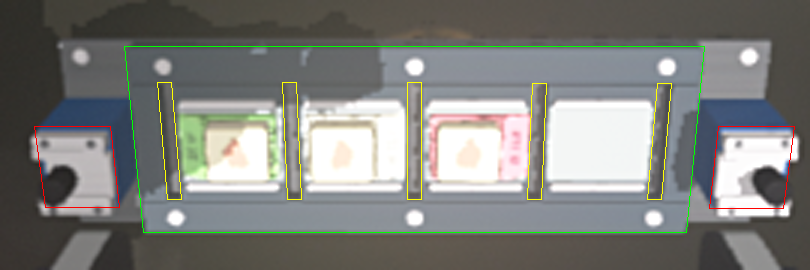

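View pics/t6.png

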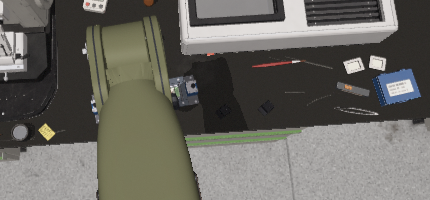

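```bash
python3 - <<'E'
from cell import *
from h import *
a=np.load("w3.npz");b=np.load("w6.npz")
print("diff",np.abs(a["p"][300:375,255:370].astype(int)-b["p"][300:375,255:370]).mean())
grip(.05,20)
move_ptp([.60,.11,.20],QX); move_linear([.65,.11,.16],.15)
print(move_linear([.65,.11,.0638],.1,threshold=8))
grip(0,20); o=get_obs(); print(o["opening"],o["tcp_pos"],o["contact_force"],o["time"])
print(move_linear([.65,.11,.15],.08)); o=get_obs(); print(o["opening"],o["tcp_pos"],o["contact_force"])
move_linear(cw(-.0005,0,.15),.12); sleep(.2)
p,d=capture("wrist"); cv2.imwrite("pics/w7.png",p[:,:,::-1])
p,d=capture("scene"); cv2.imwrite("pics/s7.png",cv2.resize(p[130:280,220:420,::-1],None,fx=4,fy=4))
o=get_obs(); print(tc(o["tcp_pos"]),o["contact_force"],o["time"])
E
```

```text
diff 9.227555555555556
False
0.011191144640019584 [0.65048083 0.11008986 0.06433892] [ 0.40043316 -0.49376416  2.60131986] 54.8917
False
0.01171650049377332 [0.64949266 0.10994234 0.14922812] [-1.56713540e-03  1.51131641e-01 -2.26541548e+00]
[-2.96544663e-04  5.43643681e-05  1.49893651e-01] [-0.25152392 -0.26042237 -3.2605871 ] 57.9917
```

View pics/w7.png

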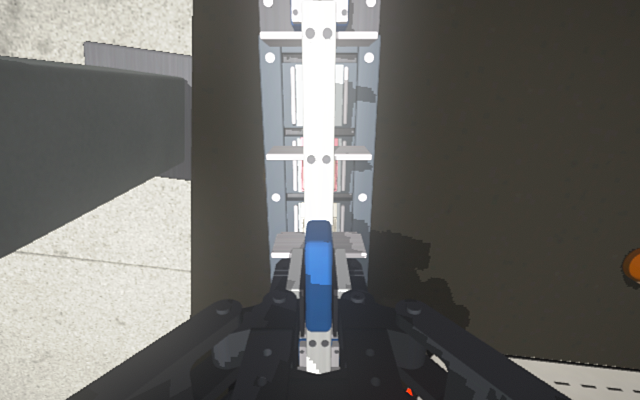

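View pics/s7.png

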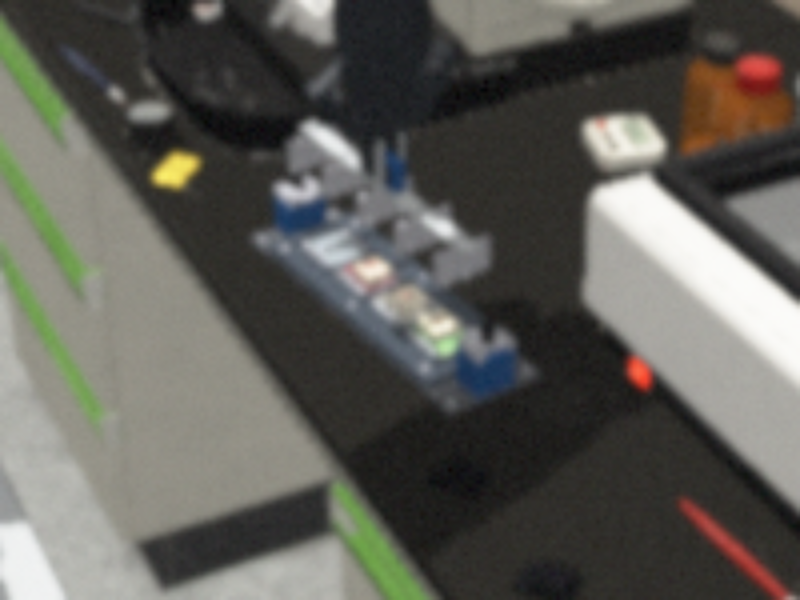

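```bash
python3 - <<'E'
from cell import *
from h import *
move_linear(cw(-.0005,0,.100),.08); sleep(.2); o=get_obs(); print(tc(o["tcp_pos"]),o["contact_force"])
p,d=capture("wrist"); cv2.imwrite("pics/w8.png",cv2.resize(p[0:260,220:420,::-1],None,fx=2.3,fy=2.3))
r=move_linear(cw(-.0005,0,.067),.02,threshold=5); o=get_obs(); print(r,tc(o["tcp_pos"]),o["contact_force"],o["wrist_torque"],o["time"])
E
```

```text
[ 2.39782067e-05 -1.52511780e-05  1.00576832e-01] [-0.60879766  0.69780717 -1.17484323]
True [-4.17344070e-04 -2.37734091e-06  7.02075760e-02] [ 0.33423088 -0.59395834  4.31841548] [ 0.03282343  0.07594999 -0.00047146] 60.3583
```

View pics/w8.png

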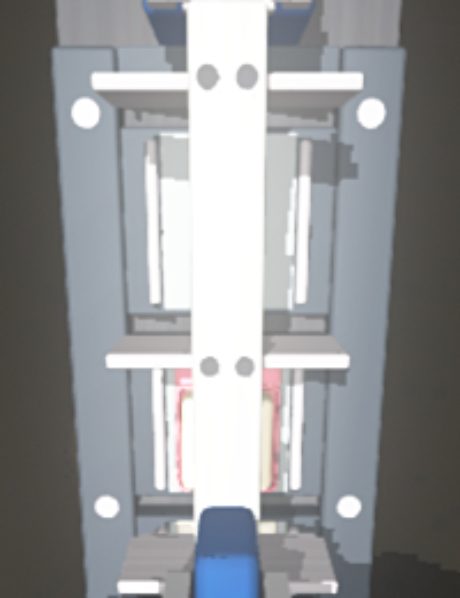

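```bash
python3 - <<'E'
from cell import *
from h import *
grip(.05); o=get_obs(); print(tc(o["tcp_pos"]))
move_linear(cw(0,0,.14),.12)
def look(n):
    move_ptp(cw(-.09,0,.28),QY); sleep(.2)
    c=calibration("wrist"); p,d=capture("wrist"); np.savez(n+".npz",p=p,d=d,**c)
    from fit import overlay
    cv2.imwrite(f"pics/{n}.png",cv2.resize(p[185:275,180:450,::-1],None,fx=3,fy=3,interpolation=cv2.INTER_CUBIC))
    P=cloud(c,d); L=(P-[*CEN,0])@R.from_euler('z',A).as_matrix()
    for y0 in(-.09,-.07,-.045,.045,.07,.09):
        s=(abs(L[...,0])<.006)&(abs(L[...,1]-y0)<.006); print(y0,np.median(L[s][:,2]).round(4),end=' ')
    s=(abs(L[...,0])<.005)&(L[...,2]>.034)&(L[...,2]<.0435)&(abs(L[...,1])<.125); print("spine",L[s][:,1].min(),L[s][:,1].max())
look("w9"); print(get_obs()["time"])
E
```

```text
[-1.78339633e-03  3.00279885e-05  6.91099738e-02]
-0.09 0.0401 -0.07 0.0402 -0.045 0.0402 0.045 0.0397 0.07 0.0394 0.09 0.0395 spine -0.12015744010679755 0.12135651599398391
63.2
```

View pics/w9.png

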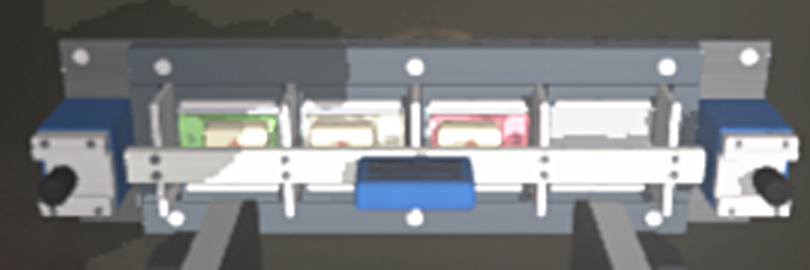

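Comb seated (spine top at 40 mm along its whole length, blades in the slots at columns 160, 290, 415, 540 and 670). Now the bolts.

```bash
python3 - <<'E'
from cell import *
from h import *
grip(.034,20)
for sg,k in ((-1,.1388),(1,.138)):
    move_ptp(cw(0,sg*k,.13),QY)
    print("down",move_linear(cw(0,sg*k,.0755),.08,threshold=10))
    grip(0.0,20); o=get_obs(); y0=tc(o["tcp_pos"])[1]; print(o["opening"],y0,o["contact_force"])
    print("push",move_linear(cw(0,y0-sg*.021,.0755),.03,threshold=9)); o=get_obs(); y1=tc(o["tcp_pos"])[1]; print("travel",abs(y1-y0),o["contact_force"],o["opening"])
    grip(.034); o=get_obs(); 
    move_linear(cw(0,tc(o["tcp_pos"])[1],.13),.12)
move_ptp(cw(-.09,0,.28),QY); sleep(.2)
c=calibration("wrist"); p,d=capture("wrist"); np.savez("w10.npz",p=p,d=d,**c)
cv2.imwrite("pics/w10.png",cv2.resize(p[185:275,180:450,::-1],None,fx=3,fy=3,interpolation=cv2.INTER_CUBIC))
p,d=capture("top"); cv2.imwrite("pics/t10.png",p[:,:,::-1]); p,d=capture("scene"); cv2.imwrite("pics/s10.png",cv2.resize(p[130:280,220:420,::-1],None,fx=4,fy=4))
print(get_obs()["time"])
E
```

```text
down False
0.010395626205316973 -0.13847753024758244 [-0.33482296  2.01051659  4.35735356]
push True
travel 0.016223193743364547 [ 0.10614987 -1.26335345  3.66761123] 0.010107108593363846
down False
0.010972748245698752 0.1377002391884093 [ 0.97811431 -2.43570249  3.08073645]
push True
travel 0.016265159315864655 [-0.0750665   1.25594549  3.55239432] 0.010702415815756615
72.05
```

View pics/w10.png

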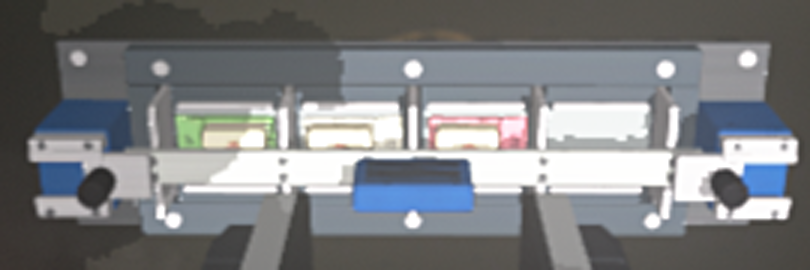

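View pics/s10.png

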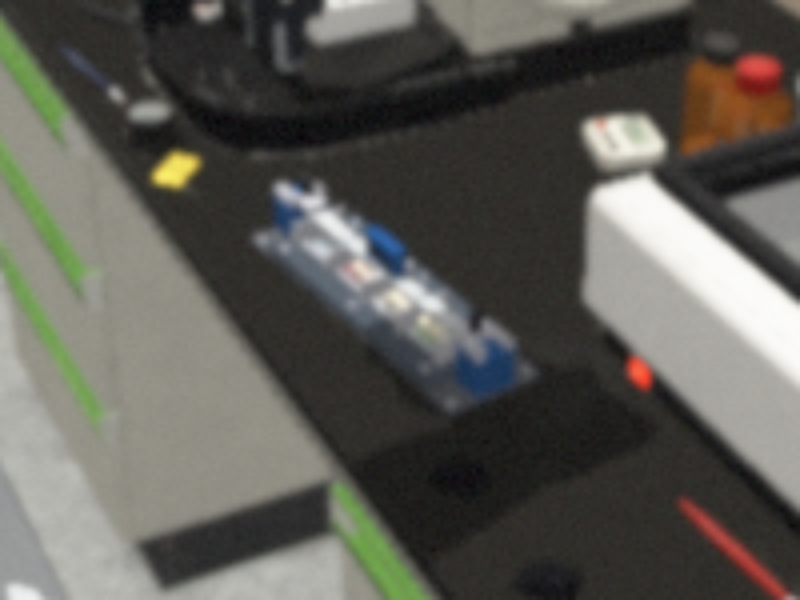

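View pics/t10.png

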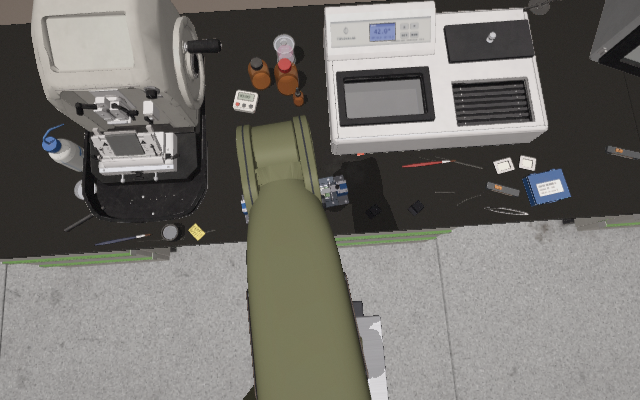

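```bash
python3 -c "
from cell import *
print(finish_job(), get_obs()['time'])"
```

```text
the job is handed in; nothing more can be done
the job is handed in; nothing more can be done
```

The job is done and handed in, after about 72 s of the 208 s allowed.

- **Order of work:** I drew both bolts back to their stops and stood the comb aside behind the carrier. The three blocks present went into bays of their own, wax up: green at y = -78 mm, white at -26 mm and pink at +26 mm. I then lowered the comb back and pushed both bolts home. There was no second pink block on the bench.
- **Comb:** it stopped at a tool height of 70.2 mm, against 69.9 mm when I first gripped it seated. The spine top measured 39.4 to 40.2 mm along its length (40 mm is home). The contact force I read on lowering it was about 4 N.
- **Bolts:** each moved 16.2 mm inward until it met its stop, and the last wrist picture shows both plates over the spine's ends.
- **Blocks:** they were held at 25 N. Before the comb went back, all three lay between the rails and clear of the slots. Afterwards all three could still be seen in their bays.
- **Left alone:** the yellow cassette, the loupe and the two black look-alikes are where they started, judged by eye from the pictures.
- **Knocks and checks:** I saw nothing knocked aside. One check was unclear: the before-and-after comparison of the comb's picture showed some difference. I put that down to the gripper's fingers and shadow, because the comb and its tab sat at the same pixels. No other check failed or disagreed.

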